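# Push the stuck plug out of the sprung slide plate

## Robot

A 6-joint arm with a two-finger parallel gripper is mounted at the origin on the work surface. World frame = base frame: x ahead of the robot, y to its left, z up, the work surface at z = 0. Lengths are in m, angles in rad, forces in N, time in s.
With the tool pointing down it reaches from about 0.25 to 0.775 m from the base axis. Payload 4 kg.
Tool frame: the origin (TCP) lies at the very end of the fingers, on their centre line; the grasp point (between the pads) lies 19 mm behind it; z points along the fingers, y is the direction in which the jaws open and shut (so a half turn about z gives the same grasp; the last joint's range is limited). The gripper opens to 94 mm and grips with 3 to 60 N. Pads are 16 mm wide; open, the fingers measure 119 mm over their backs; the gripper's body (75 mm by 177 mm) begins 78 mm behind the grasp point.
Start: joints at [-1.417, 0.087, 1.371, -0, 1.684, -0.103], TCP at [0.14, -0.532, 0.206] pointing down, gripper open.
Joint ranges: [-3.1, 3.1], [-0.76, 2.03], [0.27, 2.55], [-1.08, 4.22], [0.17, 2.65], [-2.57, 2.57]. Speed limits (rad/s): [2.79, 2.79, 3.14, 3.14, 3.14, 3.14].

## Interface

Orientations are given as [roll, pitch, yaw] about the fixed x, y, z axes, in that order (R = Rz(yaw) Ry(pitch) Rx(roll)).
In Python, from bench import robot, snapshot, models gives the robot as it stands.
- The arm moves only by the tool arm_command, never from a script. Its argument "commands" is text: rows parted by semicolons, each of 7 numbers parted by spaces: the shift along the tool's x, y, z in mm, then the turn, a rotation vector about the tool's x, y, z in degrees, then the opening, from 0 (shut) to 1 (fully open). In form: tx ty tz rx ry rz hand; .... A call has 1 to 12 rows; each row shifts and turns the pose as measured when the row begins, along the tool's axes as they then stand; what a row does not reach is not made up. A row lasts 1/8 s, in which the tool goes at most 62.5 mm and 10.7 degrees, less where a joint would pass 70% of its speed; a pose out of reach is approached as far as the arm can. A call is refused whole if a number of a shift passes 62.5 or a number of a turn 10.7, either way. A call with a gripper value outside its range is refused whole. The fingers move at their own pace and stop on an object; the grip force is fixed at half the most. Time passes only in rows, so rows that do not move let the fingers close. It gives the time, the measured TCP pose, the force and the opening at its end, in the units of the state.
- robot.get_obs(): the state, without advancing time (a new reading comes with each control period).
- snapshot(name): name is "side" or "top"; returns a dict with "img" (480x640x3 uint8, blue, green, red), "camera_matrix" (3x3 intrinsics, pixels), "origin" and "rotation" of the camera in the world. Camera axes: x right, y down, z forward; pixel columns grow to the right and rows downward; lengths in m; the calibration is good to about 2 mm. A picture is of the moment at which its call begins. There is no depth.
- robot.close_job(): hands the job in, once; it reports no verdict.
Trained networks look in a picture, given as the dict that the camera call returned (one of the last four; its "shot" number tells which), for a name from the list of things; names that differ only in an ending like _2 or _b are one class to them, and where a whole thing is asked for, a point or a joint stands for the part that bears it (a point fixed in the world has none). Each returns a list of dicts, best first, with "conf" (0 to 1); they miss things now and then, are a little off and sometimes report something else, mostly with a low value. They report only what shows in the picture. A call takes as long as a camera call.
- models.spot_in(query, picture): "bbox" ([left, top, width, height] as shares, 0 to 1, of the picture: columns of its width, rows of its height, round what is visible of it).
- models.tip_of(query, picture): "centre" ([column, row] as shares, 0 to 1, of the picture: columns of its width, rows of its height: a listed point, or the origin of a listed thing).
The state is a dict: "time": time; "joint_positions": joint angles; "qvel": joint speeds; "joint_torque": joint torques, N m; "tool_pos": TCP position; "ee_rot": TCP orientation; "wrist_force": force on the tool from outside, world axes, zero at the start; "wrist_torque": the same for the moment, N m; "width": finger opening in m.
Only numpy, scipy, OpenCV 4.12 (cv2) and the standard library are available. Lean on these libraries where they do the work, as an engineer would, in place of code of your own. Each camera call takes 0.05 s, during which the arm holds its last target. There are 200 camera calls.

## Task

A metal plug is stuck out of reach in the bore of the cream sprung plate over the blue catch pan; the plate is clamped anywhere along its rails, so feel or look for the hole. Take the push rod from its stand by its red handle, enter the bore and push the plug gently down and out so that it drops into the pan, never pressing the plate so hard that it nearly bottoms on its springs, then hang the rod back in its stand. Leave the bottle, the beaker and the dish where they are.

Things in the scene. Friction and masses are not known exactly. Their poses are not given: they have to be found in the camera images.
- rig_mid (a point): Fixed rig 130 x 200 mm, rails along y. Point midway between the rails and along them, 134 mm up, level with the unpressed top face of the cream plate (122 mm in x, 120 in y, 8 thick) on the rails. Hole in the plate's middle: round, 14 mm, at x = 0 here and y anywhere from -25 to +25 mm (clamped there): no reading gives y; seen from above as a round hole with brass in it, or felt by a tip sliding on the flat face.
- rig_low (a point): Point 60 mm below rig_mid, level with the bore's open lower end. The hole runs down as a straight bore to here. In it a brass plug, 13 mm wide, 26 mm long, 35 g, top 15 to 25 mm below the plate's face, gripped by four sprung rubber strips: about 8 to 14 N slides it, all the way; it falls once its top passes the lower end, so the rod tip must go 62 to 70 mm below the face.
- plate (a joint): Height of the cream plate on its springs, in m: 0 unpressed (upper stop), negative when pressed down, bottomed out at -0.011. It starts to sink at about 2 N and then needs 1.5 N per mm: -0.0055 (halfway) is about 10 N, -0.010 about 17 N.
- pan (a joint): Height of the blue catch pan (80 x 130 mm, walls 28 mm) under the bore, on a soft spring, in m: 0 when empty, about -0.004 to -0.0065 with the plug lying in it. It is out of reach below the plate.
- rod_handle (a point): Centre of the red handle of the push rod, a square block 24 x 24 mm and 50 mm tall, its flat sides along this frame's x and y; z points up along the rod. Below the handle is a round steel shaft, 9 mm in diameter and 100 mm long, with its tip chamfered by 1.5 mm. The rod weighs about 90 g. At the start it hangs upright in its stand, the handle's underside resting on the stand's top.
- rod_tip (a point): Lower end of the push rod's shaft, on its axis, 125 mm below the handle's centre; z points up along the rod.
- stand: Grey fixed rod stand; origin on the bench under the middle of its hole, z up. Top plate 70 x 70 mm, its upper face 112 mm above the bench, 10 mm thick, with one vertical through hole of 16 mm diameter at its centre; nothing below the hole down to 6 mm above the bench. With the rod hung in it, the handle's centre is 137 mm above the bench.
- reagent_mid (a point): Bystander: amber bottle, 60 mm in diameter, 130 mm tall; point half-way up its axis.
- beaker_mid (a point): Bystander: glass beaker, 70 mm in diameter, 85 mm tall; point half-way up its axis.
- dish_mid (a point): Bystander: white dish, 90 mm in diameter, 20 mm tall; point half-way up its axis.

How it is judged:
On the way, in this order (a step that is already met when the one before it is completed fails the run):
1. the rod's tip is inside the bore, over 12 mm below the unpressed plate's face (z of rod_tip in the frame of rig_mid below -0.0125 m and x of rod_tip in the frame of rig_mid between -0.012 and 0.012 m and y of rod_tip in the frame of rig_mid between -0.034 and 0.034 m).
2. the plug has dropped into the pan, which stays sunk by over 2 mm (value of joint pan below -0.002 m), for 0.3 s.
At the end, for the whole second after the job is handed in: The plug lies in the pan (sunk by over 2 mm), the plate is back up (within 1 mm), and the rod hangs let go in its stand, upright within 0.1 rad, handle within 8 mm of the hole in the stand's x and y and its centre 133 to 141 mm above the bench (value of joint pan below -0.002 m and value of joint plate above -0.001 m and x of rod_handle in the frame of stand between -0.008 and 0.008 m and y of rod_handle in the frame of stand between -0.008 and 0.008 m and height (world z) of rod_handle between 0.133 and 0.141 m and angle between rod_handle's own z axis and vertical below 0.1 rad); the robot touches nothing.
It fails at once if the plate is pressed down by over 10 mm of its 11 mm (about 17 N) (value of joint plate below -0.01 m).
It fails at once if the amber reagent bottle is moved by over 20 mm (distance of reagent_mid from where it was at the start of the episode above 0.02 m).
It fails at once if the glass beaker is moved by over 20 mm (distance of beaker_mid from where it was at the start of the episode above 0.02 m).
It fails at once if the white dish is moved by over 20 mm (distance of dish_mid from where it was at the start of the episode above 0.02 m).
It also fails if it takes over 72 s, if anything falls off the work surface, if the arm or the gripper's body presses on something with over 40 N, if the wrist force passes 120 N, or if a joint passes its speed limit or range.

## Working session

There is one attempt and no reset: what is moved stays moved. The work goes in short steps, Python scripts to look and compute and a tool call to move; the robot and the scene stay as the last step left them, time stands still between calls to the robot, and variables do not carry over. Pictures are saved under pics/ and viewed, about 8 in all and at most 12, crops included, and the job is handed in when it is done.

Besides the shell and the picture viewer there is one more tool, called after "Emit:" in YAML: its name, and indented under it one key for each argument. arm_command: Moves the arm, as the interface text tells. Its arguments: {"type":"object","properties":{"commands":{"type":"string"}},"required":["commands"]}

```bash
mkdir -p pics; cat > h.py <<'E'
import numpy as np, cv2
from bench import robot, snapshot, models
def px(p,uv,z):
    K=np.array(p["camera_matrix"]);R=np.array(p["rotation"]);o=np.array(p["origin"])
    d=R@np.linalg.inv(K)@np.array([uv[0],uv[1],1.]); t=(z-o[2])/d[2]; return o+t*d
def proj(p,X):
    K=np.array(p["camera_matrix"]);R=np.array(p["rotation"]);o=np.array(p["origin"])
    c=K@(R.T@(np.array(X)-o)); return c[:2]/c[2]
E
python3 - <<'E'
from h import *
np.set_printoptions(precision=4,suppress=True)
o=robot.get_obs(); print(o["time"],o["tool_pos"],o["ee_rot"],o["wrist_force"],o["width"])
Z=dict(rig_mid=.134,rod_handle=.137,stand=0,reagent_mid=.065,beaker_mid=.0425,dish_mid=.01,plate=.134)
for n in("top","side"):
    p=snapshot(n); cv2.imwrite(f"pics/{n}1.png",p["img"]); print(n,p["origin"],p["rotation"],p["camera_matrix"][0])
    for q,z in Z.items():
        for r in models.tip_of(q,p)[:2]:
            c=np.array(r["centre"])*[640,480]; print(q,round(r["conf"],2),c,px(p,c,z)[:2])
E
```

```text
0.0 [ 0.1396 -0.5314  0.2043] [-3.1394 -0.0002  0.2568] [ 0.1619 -0.0131  0.8608] 0.09383985895328922
top [0.4514 0.0096 1.5442] [-2.9941 -0.0099 -1.5942] [605.208    0.     311.7794]Traceback (most recent call last):
  File "<stdin>", line 9, in <module>
  File "h.py", line 5, in px
    d=R@np.linalg.inv(K)@np.array([uv[0],uv[1],1.]); t=(z-o[2])/d[2]; return o+t*d
                                                                ~^^^
IndexError: invalid index to scalar variable.
```

```bash
sed -i 's/R=np.array(p\["rotation"\])/R=Rotation.from_euler("xyz",p["rotation"]).as_matrix()/; 1i from scipy.spatial.transform import Rotation' h.py
python3 - <<'E'
from h import *
np.set_printoptions(precision=4,suppress=True)
Z=dict(rig_mid=.134,rod_handle=.137,stand=0,reagent_mid=.065,beaker_mid=.0425,dish_mid=.01,plate=.134)
for n in("top","side"):
    p=snapshot(n); cv2.imwrite(f"pics/{n}1.png",p["img"]); print(n,p["origin"],p["rotation"])
    for q,z in Z.items():
        for r in models.tip_of(q,p)[:2]:
            c=np.array(r["centre"])*[640,480]; print(q,round(r["conf"],2),c,px(p,c,z)[:2])
E
```

```text
top [0.4514 0.0096 1.5442] [-2.9941 -0.0099 -1.5942]
rod_handle 0.65 [265.472 292.896] [0.5513 0.1009]
stand 0.86 [273.728 297.408] [0.5491 0.0889]
reagent_mid 0.83 [147.904 297.12 ] [0.5526 0.3916]
beaker_mid 0.58 [462.72  291.696] [ 0.5499 -0.383 ]
dish_mid 0.61 [275.072 191.808] [0.822  0.0811]Traceback (most recent call last):
  File "<stdin>", line 7, in <module>
ValueError: it knows: beaker_mid, dish_mid, reagent_mid, rig_low, rig_mid, rod_handle, rod_tip, stand
```

View pics/top1.png

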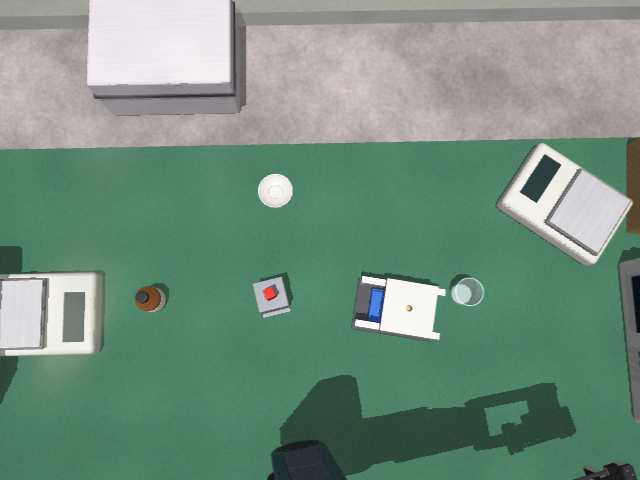

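The top picture shows the red handle at about (270,293) in its grey stand, the plate hole with brass at about (409,308), and the rig to its left and right turned a few degrees. The bottle is at (149,298), the beaker at (467,292) and the dish at (275,190).

```bash
python3 - <<'E'
from h import *
np.set_printoptions(precision=4,suppress=True)
p=snapshot("top"); im=p["img"]; h=cv2.cvtColor(im,cv2.COLOR_BGR2HSV)
def blob(m,x0,x1,y0,y1):
    k=np.zeros(m.shape,np.uint8); k[y0:y1,x0:x1]=m[y0:y1,x0:x1]; 
    n,l,s,c=cv2.connectedComponentsWithStats(k); i=1+np.argmax(s[1:,4]); 
    return c[i],s[i,4],cv2.minAreaRect(np.argwhere(l==i)[:,::-1].astype(np.float32))
H,S,V=cv2.split(h)
for nm,m,b,z in[("red",((H<8)|(H>172))&(S>150)&(V>150),(250,290,280,310),.162),
  ("brass",(H>8)&(H<35)&(S>60),(395,425,295,320),.112),
  ("holeany",(V<215)|(S>50),(398,422,297,320),.134),
  ("stand",(S<70)&(V>90),(245,300,268,325),.112),
  ("plate",(S<40)&(V>215),(340,450,265,350),.134)]:
    c,a,r=blob(m.astype(np.uint8),*b); P=px(p,c,z)
    bx=np.array([px(p,q,z)[:2] for q in cv2.boxPoints(r)]); d=np.diff(bx,axis=0)
    print(nm,c,a,P[:2],"rect ctr",bx.mean(0),"sides",np.linalg.norm(d,axis=1),"ang",np.degrees(np.arctan2(d[:,1],d[:,0])))
a=cv2.resize(im[262:350,240:300],None,fx=6,fy=6,interpolation=cv2.INTER_CUBIC);b=cv2.resize(im[262:350,345:405+45],None,fx=4,fy=6,interpolation=cv2.INTER_CUBIC)
cv2.imwrite("pics/crop.png",np.hstack([a,b]))
p=snapshot("side"); cv2.imwrite("pics/side1.png",p["img"]); print(p["origin"],p["rotation"])
E
```

```text
red [269.1143 292.6762] 105 [0.5499 0.091 ] rect ctr [0.5498 0.091 ] sides [0.0234 0.0236 0.0233] ang [ -64.5848 -154.3549  115.3422]
brass [408.2727 307.9545] 22 [ 0.5099 -0.2337] rect ctr [ 0.5098 -0.2331] sides [0.0095 0.0094 0.0095] ang [-91.311  177.2936  88.6853]
holeany [408.6667 307.7273] 33 [ 0.5095 -0.2309] rect ctr [ 0.5089 -0.2305] sides [0.0116 0.0139 0.0116] ang [-91.3101 177.2797  88.6843]
stand [271.4257 297.2518] 989 [0.5425 0.0886] rect ctr [0.5433 0.0896] sides [0.0734 0.0861 0.0728] ang [ -77.1706 -166.9587  102.6735]
plate [409.8299 308.219 ] 2763 [ 0.5083 -0.2336] rect ctr [ 0.5078 -0.24  ] sides [0.1228 0.138  0.1227] ang [-11.     -99.9771 168.1824]
[0.2034 0.648  0.8743] [-2.3292 -0.0093 -2.5039]
```

View pics/crop.png

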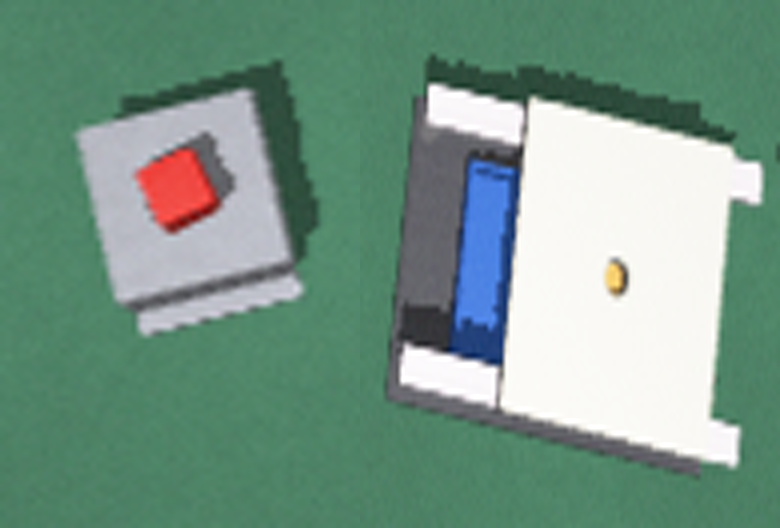

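View pics/side1.png

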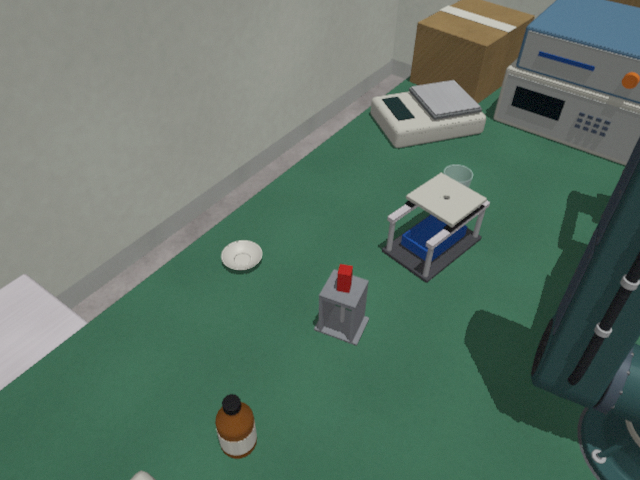

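The crop confirms this: the handle is turned about 25°, the stand about 13°, and the round hole with brass shows in the plate. In the side view the hole is at about (446,197) and the handle at (344,279). I'll refine the hole position with both views and approach the handle from above.

Emit:
arm_command:
  commands: "0 0 -30 0 0 -10.7 1;46 -27.5 -30 0 0 0 1;46 -27.5 0 0 0 0 1;46 -27.5 0 0 0 0 1;46 -27.5 0 0 0 0 1;46 -27.5 0 0 0 0 1;46 -27.5 0 0 0 0 1;46 -27.5 0 0 0 0 1;46 -27.5 0 0 0 0 1;46 -27.5 0 0 0 0 1;46 -27.5 0 0 0 0 1;46 -27.5 0 0 0 0 1"

```text
time: 2.1
tool_pos: [0.4732, -0.028, 0.2699]
ee_rot: [3.135, -0.007, 0.441]
wrist_force: [0.6, -0.2, 1.1]
width: 0.0939
```

```bash
cat > hole.py <<'E'
from h import *
from scipy.optimize import least_squares
np.set_printoptions(precision=4,suppress=True)
def soft(im,c,r,sgn):
    x,y=int(c[0]),int(c[1]); g=im[y-r:y+r+1,x-r:x+r+1].astype(float).sum(2); w=np.clip(g.max()*0.93-g,0,None) ; 
    Y,X=np.mgrid[y-r:y+r+1,x-r:x+r+1]; return np.array([(w*X).sum(),(w*Y).sum()])/w.sum()
E
python3 - <<'E'
from hole import *
import bench
P={}
for n,c in(("top",(408,308)),("side",(446,197))):
    im=cv2.imread(f"pics/{n}1.png"); p=snapshot(n); P[n]=p; u=soft(im,c,5,1); print(n,u,px(p,u,.134)[:2])
    for q in("rig_mid","rod_handle","stand","rig_low"):
        for r in models.tip_of(q,p)[:1]:
            uu=np.array(r["centre"])*[640,480]; print("  ",q,r["conf"],uu,px(p,uu,dict(rig_mid=.134,rig_low=.074,rod_handle=.137,stand=0)[q])[:2])
# handle from side (original): red centroid
im=cv2.imread("pics/side1.png"); h=cv2.cvtColor(im,cv2.COLOR_BGR2HSV)
m=((h[...,0]<8)|(h[...,0]>172))&(h[...,1]>150); m[:255]=0;m[300:]=0;m[:,:320]=0;m[:,370:]=0
ys,xs=np.nonzero(m); print("side red",xs.mean(),ys.mean(),px(P["side"],(xs.mean(),ys.mean()),.14)[:2],proj(P["side"],(.5515,.0925,.14)))
o=robot.get_obs(); print(o["time"],o["tool_pos"],o["ee_rot"],o["joint_positions"])
E
```

```text
top [409.3508 307.9244] [ 0.5091 -0.2325]
   rod_handle 0.5 [267.52  291.696] [0.554  0.0961]
   stand 0.83 [275.392 295.584] [0.5536 0.0846]
side [446.115  197.2076] [ 0.5071 -0.2291]
   rod_handle 0.83 [344.896 276.384] [0.5503 0.0874]
   stand 0.82 [342.272 321.408] [0.5512 0.0848]
   rig_low 0.88 [436.992 219.312] [ 0.5132 -0.2198]
side red 344.0429799426934 277.7249283667622 [0.5482 0.0932] [342.7838 276.6634]
2.6 [ 0.472  -0.0309  0.2698] [ 3.1353 -0.0064  0.4388] [-0.1843 -0.0955  1.4266 -0.0014  1.8017  0.9473]
```

Emit:
arm_command:
  commands: "41 -26 0 0.4 -0.4 -0.3 1;41 -26 0 0 0 0 1;41 -26 0 0 0 0 1;0 0 0 0 0 0 1;0 0 0 0 0 0 1"

```text
time: 3.22
tool_pos: [0.5518, 0.089, 0.2707]
ee_rot: [3.14, -0.0, 0.432]
wrist_force: [0.2, -1.4, 0.0]
width: 0.094
```

```bash
python3 - <<'E'
from h import *
o=robot.get_obs(); print(o["time"],o["tool_pos"],o["ee_rot"],o["wrist_force"])
E
```

```text
3.225 [0.55183585 0.08896234 0.27072267] [ 3.13966559e+00 -3.52388169e-05  4.32423553e-01] [ 0.19087641 -1.38534902  0.02312657]
```

Emit:
arm_command:
  commands: "0 -3 50 0 0 -0.6 1;0 0 50 0 0 0 1;0 0 30 0 0 0 1;0 0 0 0 0 0 1"

```text
time: 3.72
tool_pos: [0.55, 0.085, 0.1407]
ee_rot: [3.136, -0.005, 0.435]
wrist_force: [0.4, -0.2, 0.4]
width: 0.0939
```

```bash
python3 - <<'E'
from h import *
p=snapshot("side"); a=p["img"][200:340,250:440]; 
q=snapshot("top"); b=q["img"][230:370,180:370]; cv2.imwrite("pics/pre.png",cv2.resize(np.hstack([a,b]),None,fx=2.1,fy=2.1,interpolation=cv2.INTER_CUBIC))
o=robot.get_obs(); print(o["time"],o["tool_pos"],o["ee_rot"],o["wrist_force"])
E
```

```text
3.825 [0.55244329 0.08555436 0.14440419] [ 3.13361137 -0.0113312   0.43502495] [ 0.37216419 -0.54636866  0.73762785]
```

View pics/pre.png

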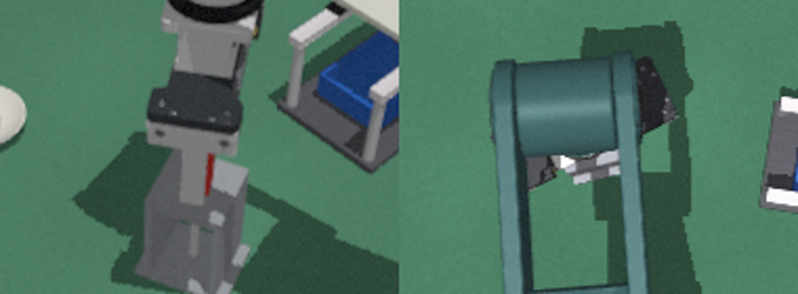

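The picture shows the fingers straddling the red handle over the stand, slightly toward -y, so I'll shift to correct that, lower and close.

Emit:
arm_command:
  commands: "2 -6 8 0.4 -0.5 0 1;0 0 8 0 0 0 1;0 0 0 0 0 0 1"

```text
time: 4.2
tool_pos: [0.5544, 0.0919, 0.1324]
ee_rot: [3.138, -0.01, 0.434]
wrist_force: [-0.7, 0.2, -0.1]
width: 0.0939
```

```bash
python3 - <<'E'
from h import *
for i in range(4):
    o=robot.get_obs(); print(o["time"],o["tool_pos"],o["ee_rot"],o["wrist_force"])
    snapshot("side")
E
```

```text
4.2 [0.5543988  0.09188477 0.1323884 ] [ 3.13796113 -0.01005535  0.43423639] [-0.72359955  0.17005125 -0.10938671]
4.25 [0.55465498 0.09194109 0.13281825] [ 3.13772035 -0.01078435  0.43427559] [0.28289142 0.41598664 0.54808068]
4.3 [0.55469497 0.09191337 0.13294591] [ 3.1376408  -0.01095304  0.43421128] [ 0.28294286 -0.1530285  -0.13108486]
4.35 [0.55467987 0.09189571 0.13295918] [ 3.13762408 -0.0109871   0.43418433] [ 0.70758748 -0.3151184   0.79802746]
```

Emit:
arm_command:
  commands: "-3 -1 8 0.2 -0.8 -0.5 1;0 0 0 0 0 0 1;0 0 0 0 0 0 0.2;0 0 0 0 0 0 0.2;0 0 0 0 0 0 0;0 0 0 0 0 0 0;0 0 0 0 0 0 0;0 0 0 0 0 0 0"

```text
time: 5.4
tool_pos: [0.5515, 0.0915, 0.1246]
ee_rot: [3.141, 0.004, 0.443]
wrist_force: [0.1, -0.3, -0.1]
width: 0.0376
```

```bash
python3 - <<'E'
from h import *
o=robot.get_obs(); print(o["time"],o["tool_pos"],o["ee_rot"],o["wrist_force"],o["wrist_torque"],o["width"])
E
```

```text
5.4 [0.55149407 0.09151819 0.12456869] [3.14122078 0.00375662 0.4434938 ] [ 0.06457894 -0.33712737 -0.0739171 ] [-0.04830901 -0.00786577 -0.01430178] 0.037596969525115945
```

Well centred at (0.5515, 0.0915); letting the fingers finish closing.

Emit:
arm_command:
  commands: "0 0 0 0 0 0 0;0 0 0 0 0 0 0;0 0 0 0 0 0 0;0 0 0 0 0 0 0"

```text
time: 5.9
tool_pos: [0.5515, 0.0915, 0.1246]
ee_rot: [3.141, 0.004, 0.443]
wrist_force: [-0.2, -0.7, -0.1]
width: 0.0236
```

```bash
python3 - <<'E'
from h import *
o=robot.get_obs(); print(o["time"],o["tool_pos"],o["ee_rot"],o["wrist_force"],o["wrist_torque"],o["width"])
E
```

```text
5.9 [0.55153609 0.09146667 0.12459986] [3.14110737 0.00368426 0.44343755] [-0.16571448 -0.69517532 -0.07906832] [-0.04035085  0.02989261  0.05742384] 0.02358446333789117
```

Emit:
arm_command:
  commands: "0 0 -10 0 0 0 0;0 0 -30 0 0 0 0;0 0 -40 0 0 0 0;0 0 -40 0 0 0 0;0 0 -40 0 0 0 0;0 0 0 0 0 0 0;0 0 0 0 0 0 0"

```text
time: 6.78
tool_pos: [0.551, 0.0918, 0.2897]
ee_rot: [-3.141, 0.006, 0.444]
wrist_force: [-0.9, -1.0, -0.5]
width: 0.0237
```

```bash
cat > tip.py <<'E'
from h import *
np.set_printoptions(precision=4,suppress=True)
o=robot.get_obs(); print(o["time"],o["tool_pos"],o["ee_rot"],o["wrist_force"],o["width"])
R=Rotation.from_euler("xyz",o["ee_rot"]).as_matrix(); print("tip nominal",o["tool_pos"]+R@[0,0,.1126])
E
python3 tip.py
```

```text
6.775 [0.551  0.0918 0.2897] [-3.1409  0.0063  0.4436] [-0.9443 -1.0081 -0.4833] 0.023736470660952847
tip nominal [0.5503 0.0916 0.1771]
```

Emit:
arm_command:
  commands: "-25 39 0 0 0.4 0 0;-25 39 0 0 0 0 0;-25 39 0 0 0 0 0;-25 39 0 0 0 0 0;-25 39 0 0 0 0 0;-25 39 0 0 0 0 0;-20 30 0 0 0 0 0;0 0 0 0 0 0 0;0 0 0 0 0 0 0"

```text
time: 7.9
tool_pos: [0.5039, -0.2254, 0.2684]
ee_rot: [-3.116, 0.022, 0.447]
wrist_force: [1.0, 0.9, -0.4]
width: 0.0238
```

```bash
python3 tip.py
```

```text
7.9 [ 0.5039 -0.2254  0.2684] [-3.116   0.0219  0.4471] [ 1.0209  0.9449 -0.3954] 0.02384284403244114
tip nominal [ 0.5005 -0.2239  0.1559]
```

Emit:
arm_command:
  commands: "1 7 0 -1.4 1.2 0 0;0 0 0 0 0 0 0;0 0 0 0 0 0 0;0 0 0 0 0 0 0"

```text
time: 8.4
tool_pos: [0.5086, -0.2282, 0.2679]
ee_rot: [-3.141, -0.001, 0.452]
wrist_force: [0.3, 0.1, -1.2]
width: 0.0237
```

```bash
python3 tip.py; python3 - <<'E'
from h import *
np.set_printoptions(precision=4,suppress=True)
p=snapshot("side"); q=snapshot("top"); o=robot.get_obs(); R=Rotation.from_euler("xyz",o["ee_rot"]).as_matrix(); t=o["tool_pos"]+R@[0,0,.1126]
print("proj side tip",proj(p,t),"net",[(r["conf"],np.array(r["centre"])*[640,480]) for r in models.tip_of("rod_tip",p)[:1]],"hole",proj(p,(.508,-.231,.134)))
x,y=380,130; a=cv2.resize(p["img"][y:y+100,x:x+130],None,fx=6,fy=6,interpolation=cv2.INTER_CUBIC); cv2.imwrite("pics/over.png",a); print("top px",proj(q,t))
cv2.imwrite("pics/overtop.png",q["img"])
E
```

```text
8.4 [ 0.5086 -0.2282  0.2679] [-3.1411 -0.0007  0.4517] [ 0.3161  0.0917 -1.1527] 0.023683246811574573
tip nominal [ 0.5087 -0.2281  0.1553]
proj side tip [447.0246 189.3023] net [(0.74, array([445.376, 193.296]))] hole [446.1611 196.5832]
top px [409.1126 307.7122]
```

View pics/over.png

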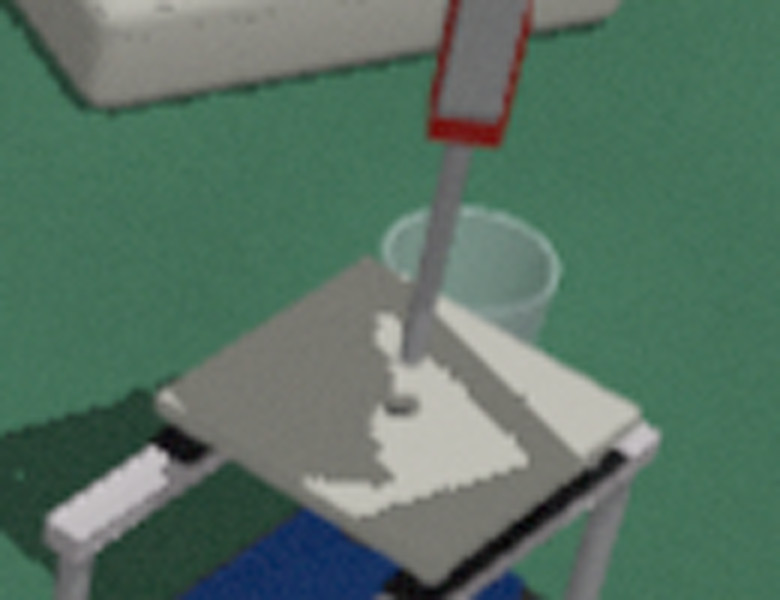

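The crop shows the rod vertical above the plate, with its tip at about (448,189) and the hole at about (446.6,197) in full-picture pixels. Next I'll work out the correction.

```bash
python3 - <<'E'
from hole import *
p=snapshot("side"); 
n=np.array([.5087,-.2281,.1553]); b=proj(p,n)
for nm,v in(("x",(.001,0,0)),("y",(0,.001,0)),("z",(0,0,.001)),("toolx",(.0009,.00043,0)),("tooly",(.00043,-.0009,0))): print(nm,proj(p,n+v)-b)
w=n.copy(); w[2]=.134; print("at face",proj(p,w))
im=p["img"].astype(float).sum(2)
for r in range(180,190): 
    s=im[r,438:460]; print(r,s.astype(int))
print(); 
for r in range(193,203): print(r,im[r,438:458].astype(int))
E
```

```text
x [-0.4317 -0.1828]
y [-0.218   0.2411]
z [ 0.0822 -0.3714]
toolx [-0.4823 -0.0609]
tooly [ 0.0104 -0.2953]
at face [445.2378 197.1555]
180 [352 351 355 341 353 348 353 353 353 342 317 299 319 345 407 537 532 491
 435 400 390 385]
181 [350 351 357 350 350 347 353 351 351 338 296 308 332 356 436 566 566 556
 527 477 427 416]
182 [349 349 351 347 395 463 468 444 354 331 289 325 353 356 400 522 566 565
 563 551 507 476]
183 [347 357 357 348 407 522 564 543 437 329 295 325 359 354 343 401 526 563
 562 564 555 536]
184 [347 355 346 347 391 505 562 560 522 314 306 349 359 357 343 352 409 527
 563 564 564 567]
185 [352 353 354 355 438 562 566 566 523 331 316 345 356 347 332 350 350 411
 522 566 563 564]
186 [350 355 351 349 435 563 563 566 530 353 331 350 357 342 352 350 345 350
 405 518 561 564]
187 [346 353 348 349 402 522 563 565 526 335 340 359 347 349 349 353 352 358
 344 405 523 563]
188 [347 354 343 351 354 406 524 558 499 311 344 364 373 405 353 350 358 344
 346 351 399 520]
189 [346 353 351 359 349 350 405 498 448 319 344 360 419 491 352 344 350 357
 355 349 353 400]

193 [355 343 
[... 156 characters left out ...]
439]
195 [346 354 353 354 353 354 357 412 503 509 515 537 563 564 566 567 562 559
 566 544]
196 [343 352 345 349 351 344 346 366 391 373 392 460 551 562 566 567 566 565
 565 565]
197 [355 350 346 348 382 420 306 319 339 328 336 401 536 561 563 569 567 565
 565 563]
198 [351 356 351 350 433 515 342 237 250 278 348 436 548 563 564 566 569 570
 566 567]
199 [353 351 351 392 500 553 499 442 434 440 469 526 565 567 563 564 565 566
 565 569]
200 [349 356 357 401 524 567 564 570 563 565 564 566 564 564 566 558 564 564
 564 565]
201 [355 353 357 396 501 566 560 565 564 563 562 564 558 565 569 564 567 568
 566 568]
202 [347 361 349 403 519 565 567 566 563 566 566 564 567 567 561 564 566 569
 566 562]
```

View pics/overtop.png

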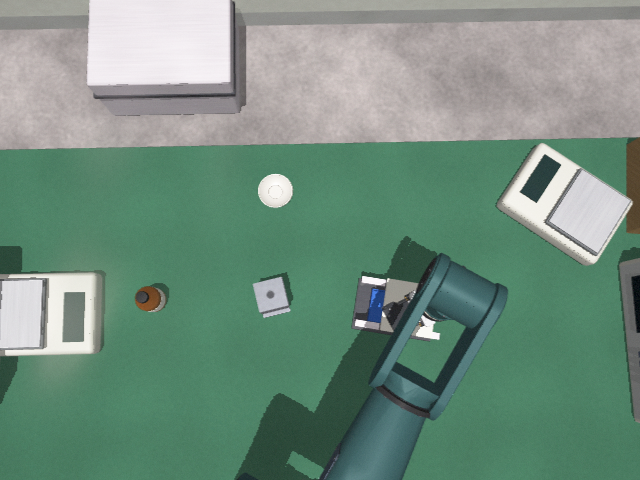

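The top view is blocked by the arm, though it does show the empty stand hole at (270.5,295). In the side view the tip, projected down to the face, lands within about 0.3 px of the hole centre, so I'll descend.

Emit:
arm_command:
  commands: "0 0 8 0 0 0 0;0 0 6 0 0 0 0;0 0 0 0 0 0 0;0 0 0 0 0 0 0"

```text
time: 9.1
tool_pos: [0.5084, -0.2286, 0.252]
ee_rot: [-3.14, 0.0, 0.451]
wrist_force: [0.4, 0.3, -0.9]
width: 0.0234
```

```bash
python3 tip.py
```

```text
9.1 [ 0.5084 -0.2286  0.252 ] [-3.1399  0.0002  0.4509] [ 0.3545  0.2507 -0.8942] 0.023396627523910578
tip nominal [ 0.5082 -0.2285  0.1394]
```

Emit:
arm_command:
  commands: "0 0 4 0 0 0 0;0 0 3 0 0 0 0;0 0 2 0 0 0 0;0 0 0 0 0 0 0"

```text
time: 9.6
tool_pos: [0.509, -0.2295, 0.2435]
ee_rot: [3.14, -0.001, 0.45]
wrist_force: [1.0, -0.1, -1.2]
width: 0.0238
```

```bash
python3 tip.py
```

```text
9.6 [ 0.509  -0.2295  0.2435] [ 3.1401 -0.001   0.4504] [ 0.9545 -0.1257 -1.1723] 0.023754860422807018
tip nominal [ 0.5091 -0.2296  0.1309]
```

Emit:
arm_command:
  commands: "0 0 3 0 0 0 0;0 0 3 0 0 0 0;0 0 0 0 0 0 0"

```text
time: 9.98
tool_pos: [0.509, -0.2296, 0.2369]
ee_rot: [3.14, -0.001, 0.45]
wrist_force: [0.6, -0.7, -1.7]
width: 0.0239
```

```bash
python3 tip.py
```

```text
9.975 [ 0.509  -0.2296  0.2369] [ 3.1402 -0.0008  0.4504] [ 0.5762 -0.6962 -1.6796] 0.02388279809719654
tip nominal [ 0.5091 -0.2297  0.1243]
```

Emit:
arm_command:
  commands: "0 0 3 0 0 0 0;0 0 2 0 0 0 0;0 0 2 0 0 0 0;0 0 0 0 0 0 0"

```text
time: 10.48
tool_pos: [0.509, -0.2296, 0.2293]
ee_rot: [3.14, -0.001, 0.45]
wrist_force: [0.5, -0.3, -1.7]
width: 0.0236
```

```bash
python3 tip.py
```

```text
10.475 [ 0.509  -0.2296  0.2293] [ 3.1401 -0.0008  0.4503] [ 0.5215 -0.2902 -1.7408] 0.023581497142505275
tip nominal [ 0.5091 -0.2297  0.1167]
```

Emit:
arm_command:
  commands: "0 0 2 0 0 0 0;0 0 2 0 0 0 0;0 0 2 0 0 0 0;0 0 0 0 0 0 0"

```text
time: 10.98
tool_pos: [0.509, -0.2295, 0.2251]
ee_rot: [3.139, -0.002, 0.45]
wrist_force: [-0.3, 0.5, 3.1]
width: 0.0236
```

```bash
python3 tip.py
```

```text
10.975 [ 0.509  -0.2295  0.2251] [ 3.1387 -0.0019  0.4505] [-0.308   0.4855  3.1124] 0.023558487269930897
tip nominal [ 0.5094 -0.2297  0.1125]
```

Emit:
arm_command:
  commands: "0 0 2 0 0 0 0;0 0 2 0 0 0 0;0 0 2 0 0 0 0"

```text
time: 11.35
tool_pos: [0.509, -0.2294, 0.2218]
ee_rot: [3.137, -0.003, 0.451]
wrist_force: [-2.3, 0.7, 7.4]
width: 0.0242
```

```bash
python3 tip.py
```

```text
11.35 [ 0.509  -0.2294  0.2218] [ 3.1366 -0.0033  0.4505] [-2.3029  0.6684  7.3953] 0.024174956599479575
tip nominal [ 0.5096 -0.2298  0.1092]
```

Emit:
arm_command:
  commands: "0 -1 2 0.2 -0.2 0 0;0 0 2 0 0 0 0;0 0 2 0 0 0 0"

```text
time: 11.72
tool_pos: [0.509, -0.2292, 0.221]
ee_rot: [3.134, -0.003, 0.45]
wrist_force: [-2.4, 0.9, 8.5]
width: 0.024
```

```bash
python3 tip.py
```

```text
11.725 [ 0.509  -0.2292  0.221 ] [ 3.1342 -0.0027  0.4502] [-2.3965  0.9201  8.4765] 0.024034600699666352
tip nominal [ 0.5096 -0.2298  0.1084]
```

Emit:
arm_command:
  commands: "-1 0 3 0.4 -0.2 0 0;0 0 3 0.2 0 0 0;0 0 3 0 0 0 0"

```text
time: 12.1
tool_pos: [0.5091, -0.2297, 0.2193]
ee_rot: [3.138, -0.005, 0.451]
wrist_force: [-3.2, 0.6, 10.6]
width: 0.0238
```

```bash
python3 tip.py;  python3 - <<'E'
from h import *
p=snapshot("side"); x,y=370,150; cv2.imwrite("pics/push.png",cv2.resize(p["img"][y:y+100,x:x+130],None,fx=6,fy=6,interpolation=cv2.INTER_CUBIC))
E
```

```text
12.1 [ 0.5091 -0.2297  0.2193] [ 3.1381 -0.0048  0.4508] [-3.1626  0.6065 10.6258] 0.023784749085318628
tip nominal [ 0.5098 -0.2298  0.1067]
```

View pics/push.png

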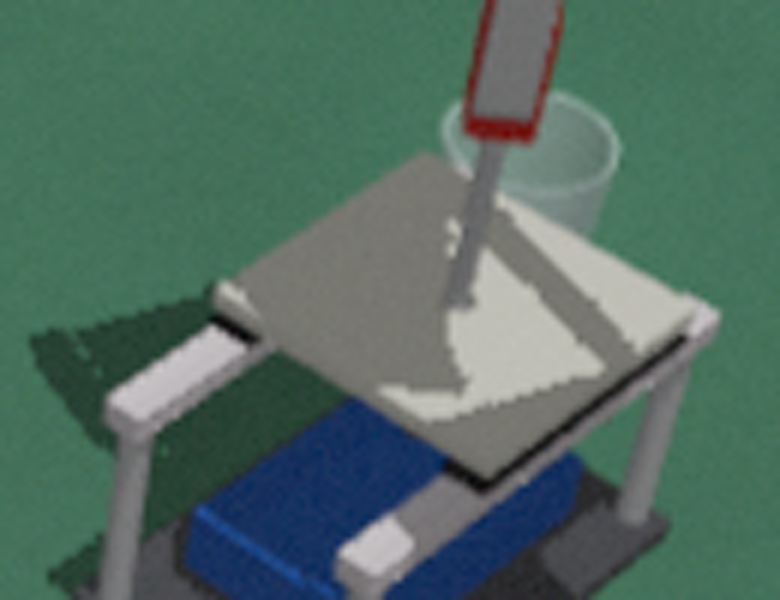

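The picture shows the rod inside the hole with the plate slightly pressed. I'll keep pushing gently while trimming off the side load.

Emit:
arm_command:
  commands: "-1 -0.5 3 0.2 -0.3 0 0;-1 -0.5 3 0.1 -0.2 0 0;-1 -0.5 3 0.1 -0.1 0 0"

```text
time: 12.52
tool_pos: [0.5086, -0.2295, 0.2194]
ee_rot: [3.135, -0.005, 0.452]
wrist_force: [-1.9, 0.8, 10.8]
width: 0.0241
```

```bash
python3 tip.py
```

```text
12.525 [ 0.5086 -0.2295  0.2194] [ 3.135 -0.005  0.452] [-1.9036  0.7814 10.815 ] 0.024134448752698122
tip nominal [ 0.5095 -0.2299  0.1068]
```

Emit:
arm_command:
  commands: "-1 -0.5 3.5 0.3 -0.3 0 0;-1 -0.5 3.5 0.2 -0.2 0 0;-1 -0.5 3.5 0.2 -0.2 0 0"

```text
time: 12.9
tool_pos: [0.5087, -0.2295, 0.2187]
ee_rot: [3.136, -0.004, 0.453]
wrist_force: [-1.6, 0.5, 12.1]
width: 0.0237
```

```bash
python3 tip.py
```

```text
12.9 [ 0.5087 -0.2295  0.2187] [ 3.1357 -0.0044  0.4534] [-1.5584  0.4659 12.1214] 0.023728215363952563
tip nominal [ 0.5094 -0.2299  0.1061]
```

Emit:
arm_command:
  commands: "-1 -0.5 4 0.2 -0.2 0 0;-1 -0.5 4 0.2 -0.2 0 0"

```text
time: 13.15
tool_pos: [0.5086, -0.2295, 0.2173]
ee_rot: [3.135, -0.005, 0.454]
wrist_force: [-1.7, 1.2, 11.9]
width: 0.0237
```

```bash
python3 tip.py
```

```text
13.15 [ 0.5086 -0.2295  0.2173] [ 3.1352 -0.005   0.4542] [-1.6692  1.2312 11.9026] 0.02372939676494357
tip nominal [ 0.5094 -0.2299  0.1047]
```

Force held at 11.9 while the tip advanced, so the plug is sliding. I'll continue.

Emit:
arm_command:
  commands: "-1 -0.5 4 0.3 -0.2 0 0;-1 -0.5 4 0.3 -0.2 0 0;-1 -0.5 4 0.2 -0.2 0 0;-1 -0.5 4 0.2 -0.2 0 0"

```text
time: 13.65
tool_pos: [0.5086, -0.2298, 0.2144]
ee_rot: [3.137, -0.006, 0.456]
wrist_force: [-1.9, 1.1, 12.0]
width: 0.0239
```

```bash
python3 tip.py
```

```text
13.65 [ 0.5086 -0.2298  0.2144] [ 3.1372 -0.0061  0.4559] [-1.9498  1.1407 12.006 ] 0.023912561477731457
tip nominal [ 0.5094 -0.2299  0.1018]
```

Emit:
arm_command:
  commands: "-1 -0.5 5 0.3 -0.3 0.2 0;-1 -0.5 5 0.2 -0.3 0.1 0;-1 -0.5 5 0.2 -0.2 0.1 0;-1 -0.5 5 0.2 -0.2 0.1 0;-1 -0.5 5 0.2 -0.2 0.1 0"

```text
time: 14.28
tool_pos: [0.5088, -0.2298, 0.2056]
ee_rot: [3.138, -0.004, 0.447]
wrist_force: [-1.0, 0.9, 11.6]
width: 0.0241
```

```bash
python3 tip.py
```

```text
14.275 [ 0.5088 -0.2298  0.2056] [ 3.1378 -0.0045  0.4473] [-1.0431  0.855  11.5617] 0.02412654001447459
tip nominal [ 0.5095 -0.23    0.093 ]
```

Emit:
arm_command:
  commands: "-1 -0.5 5 0.3 -0.3 0 0;-1 -0.5 5 0.2 -0.3 0 0;-1 -0.5 5 0.2 -0.2 0 0;-1 -0.5 5 0.2 -0.2 0 0;-1 -0.5 5 0.2 -0.2 0 0;-1 -0.5 5 0.2 -0.2 0 0"

```text
time: 15.02
tool_pos: [0.509, -0.2298, 0.1946]
ee_rot: [3.139, -0.003, 0.45]
wrist_force: [-0.8, 2.2, 11.2]
width: 0.0241
```

```bash
python3 tip.py
```

```text
15.025 [ 0.509  -0.2298  0.1946] [ 3.1393 -0.0025  0.4498] [-0.8289  2.2409 11.1912] 0.024077424825665873
tip nominal [ 0.5094 -0.2299  0.082 ]
```

Emit:
arm_command:
  commands: "-1 -1.2 5 0.1 -0.2 0 0;-1 -1.2 5 0.1 -0.2 0 0;-1 -1 5 0.1 -0.1 0 0;-1 -1 5 0.1 -0.1 0 0;-1 -1 4 0 -0.1 0 0"

```text
time: 15.65
tool_pos: [0.5083, -0.2291, 0.1861]
ee_rot: [3.125, -0.008, 0.451]
wrist_force: [-1.2, 0.6, 9.7]
width: 0.0238
```

```bash
python3 tip.py
```

```text
15.65 [ 0.5083 -0.2291  0.1861] [ 3.1253 -0.0078  0.4507] [-1.2021  0.6335  9.6778] 0.02383778477566998
tip nominal [ 0.5099 -0.2304  0.0735]
```

Emit:
arm_command:
  commands: "-0.5 -0.5 4 0.5 -0.4 0 0;-0.5 -0.5 4 0.4 -0.3 0 0;-0.5 -0.5 4 0.2 -0.2 0 0;-0.5 -0.5 4 0.1 -0.2 0 0"

```text
time: 16.15
tool_pos: [0.5091, -0.2296, 0.1732]
ee_rot: [3.137, 0.004, 0.451]
wrist_force: [3.5, -1.5, 1.6]
width: 0.0236
```

```bash
python3 tip.py
```

```text
16.15 [ 0.5091 -0.2296  0.1732] [3.1373 0.004  0.4508] [ 3.4504 -1.5209  1.6249] 0.023640149601585357
tip nominal [ 0.5089 -0.2303  0.0606]
```

The force dropped away, so the plug seems to be out. Checking with a picture before withdrawing.

```bash
python3 - <<'E'
from h import *
p=snapshot("side"); x,y=370,150; cv2.imwrite("pics/after.png",cv2.resize(p["img"][y:y+125,x:x+130],None,fx=4.6,fy=4.6,interpolation=cv2.INTER_CUBIC))
E
```

```text
(no output)
```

View pics/after.png

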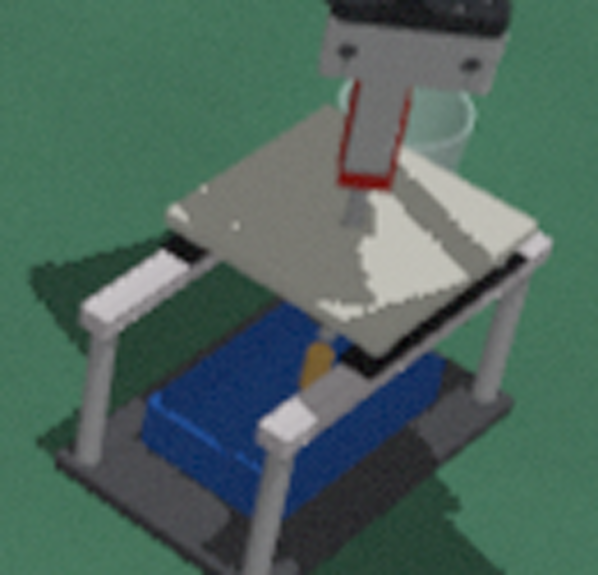

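Emit:
arm_command:
  commands: "0 0 -4 0 0 0 0;0 0 -10 0 0 0 0;0 0 -10 0 0 0 0;0 0 -10 0 0 0 0;0 0 0 0 0 0 0"

```text
time: 16.82
tool_pos: [0.5093, -0.2295, 0.2048]
ee_rot: [3.14, 0.006, 0.451]
wrist_force: [0.8, -1.2, 0.3]
width: 0.0241
```

```bash
python3 tip.py
```

```text
16.825 [ 0.5093 -0.2295  0.2048] [3.14   0.0059 0.4509] [ 0.7634 -1.2393  0.2764] 0.024129695283674587
tip nominal [ 0.5088 -0.23    0.0922]
```

The picture shows the brass plug below the plate in the blue pan, at about (318,365) in the crop. Withdrawing continues.

Emit:
arm_command:
  commands: "0 0 -15 0 0 0 0;0 0 -20 0 0 0 0;0 0 -25 0 0 0 0;0 0 -25 0 0 0 0;0 0 0 0 0 0 0;0 0 0 0 0 0 0"

```text
time: 17.58
tool_pos: [0.5051, -0.2269, 0.2907]
ee_rot: [-3.132, 0.015, 0.451]
wrist_force: [-0.9, -1.0, 0.3]
width: 0.0237
```

```bash
python3 tip.py
```

```text
17.575 [ 0.5051 -0.2269  0.2907] [-3.1321  0.0147  0.4507] [-0.9273 -0.958   0.2923] 0.023705802169336525
tip nominal [ 0.5031 -0.2266  0.1782]
```

Emit:
arm_command:
  commands: "25 -38 0 -0.5 0.8 0 0;25 -38 0 0 0 0 0;25 -38 0 0 0 0 0;25 -38 0 0 0 0 0;25 -38 0 0 0 0 0;25 -38 0 0 0 0 0;22 -30 0 0 0 0 0;0 0 0 0 0 0 0;0 0 0 0 0 0 0"

```text
time: 18.7
tool_pos: [0.54, 0.0896, 0.2755]
ee_rot: [-3.123, 0.029, 0.448]
wrist_force: [0.1, -0.3, -0.8]
width: 0.0236
```

```bash
python3 tip.py
```

```text
18.7 [0.54   0.0896 0.2755] [-3.1227  0.0294  0.4481] [ 0.0604 -0.3009 -0.827 ] 0.023590760181452584
tip nominal [0.5361 0.09   0.163 ]
```

Emit:
arm_command:
  commands: "11 3 0 -1 1.7 0.3 0;0 0 0 0 0 0 0;0 0 0 0 0 0 0"

```text
time: 19.08
tool_pos: [0.5515, 0.0888, 0.2746]
ee_rot: [3.142, -0.001, 0.438]
wrist_force: [-0.8, 0.6, -0.9]
width: 0.0237
```

```bash
python3 tip.py
```

```text
19.075 [0.5515 0.0888 0.2746] [ 3.1416 -0.0006  0.4379] [-0.7983  0.5505 -0.9153] 0.023670391081184156
tip nominal [0.5516 0.0888 0.162 ]
```

Emit:
arm_command:
  commands: "1 -2.5 12 0 0 0 0;0 0 12 0 0 0 0;0 0 8 0 0 0 0;0 0 0 0 0 0 0"

```text
time: 19.58
tool_pos: [0.5508, 0.091, 0.2393]
ee_rot: [-3.141, 0.001, 0.437]
wrist_force: [0.1, 0.4, -0.5]
width: 0.0238
```

```bash
python3 tip.py; python3 - <<'E'
from hole import *
im=cv2.imread("pics/overtop.png"); q=snapshot("top"); u=soft(im,(270,295),4,1); print("hole top",u,px(q,u,.112))
p=snapshot("side"); x,y=290,230; cv2.imwrite("pics/stand.png",cv2.resize(p["img"][y:y+110,x:x+110],None,fx=5.4,fy=5.4,interpolation=cv2.INTER_CUBIC))
o=robot.get_obs(); R=Rotation.from_euler("xyz",o["ee_rot"]).as_matrix(); t=o["tool_pos"]+R@[0,0,.1126]
f=lambda v:(proj(p,v)-[x,y]+.5)*5.4
print("tip in crop",f(t),"hole guess in crop",f((.5515,.0915,.112)))
E
```

```text
19.575 [0.5508 0.091  0.2393] [-3.1409  0.0013  0.4368] [ 0.0682  0.4403 -0.4724] 0.02375006125437
tip nominal [0.5507 0.091  0.1267]
hole top [269.9618 294.2847] [0.5496 0.092  0.112 ]
tip in crop [288.9696 276.2646] hole guess in crop [286.0838 307.7985]
```

View pics/stand.png

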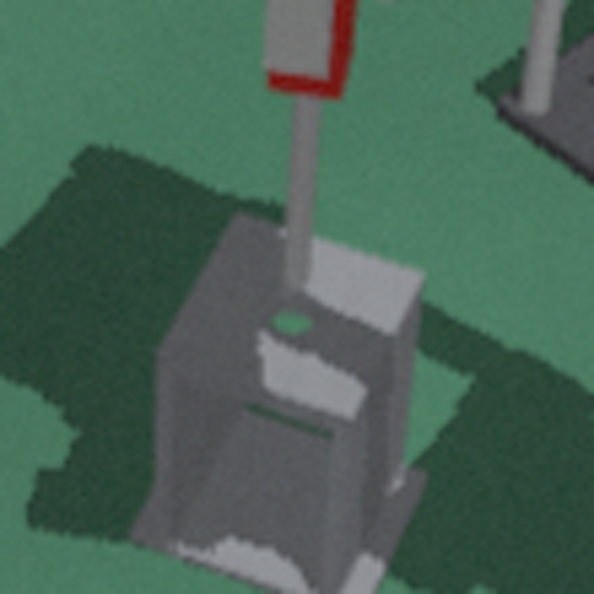

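The crop shows the tip right above the stand hole, which I can see as green at (293,322). Within error this agrees with the pose at which I took the rod, so I'll lower it.

Emit:
arm_command:
  commands: "0.8 0 8 0 0 0 0;0 0 8 0 0 0 0;0 0 4 0 0 0 0;0 0 0 0 0 0 0"

```text
time: 20.18
tool_pos: [0.5524, 0.0915, 0.2198]
ee_rot: [3.141, -0.002, 0.437]
wrist_force: [-0.8, -0.1, -0.7]
width: 0.0236
```

```bash
python3 tip.py
```

```text
20.175 [0.5524 0.0915 0.2198] [ 3.1411 -0.0017  0.4369] [-0.8239 -0.0808 -0.6646] 0.023565675952892252
tip nominal [0.5526 0.0915 0.1072]
```

Emit:
arm_command:
  commands: "-0.8 0 10 0 0 0 0;0 0 12 0 0 0 0;0 0 15 0 0 0 0;0 0 15 0 0 0 0;0 0 12 0 0 0 0;0 0 0 0 0 0 0"

```text
time: 20.92
tool_pos: [0.5509, 0.0911, 0.1498]
ee_rot: [-3.141, 0.001, 0.437]
wrist_force: [0.2, 0.2, -0.7]
width: 0.0241
```

```bash
python3 tip.py
```

```text
20.925 [0.5509 0.0911 0.1498] [-3.1411  0.0007  0.4369] [ 0.2412  0.2033 -0.6679] 0.024050118235322788
tip nominal [0.5508 0.0911 0.0372]
```

Emit:
arm_command:
  commands: "0 0 10 0 0 0 0;0 0 8 0 0 0 0;0 0 4 0 0 0 0;0 0 2 0 0 0 0;0 0 0 0 0 0 0"

```text
time: 21.55
tool_pos: [0.5518, 0.0911, 0.1254]
ee_rot: [3.141, -0.002, 0.437]
wrist_force: [0.2, 0.5, -1.5]
width: 0.0236
```

```bash
python3 tip.py
```

```text
21.55 [0.5518 0.0911 0.1254] [ 3.1411 -0.0017  0.437 ] [ 0.2117  0.5352 -1.5031] 0.02362677375154095
tip nominal [0.552  0.0912 0.0128]
```

Emit:
arm_command:
  commands: "0 0 1.2 0 0 0 0;0 0 1 0 0 0 0;0 0 0 0 0 0 0"

```text
time: 21.92
tool_pos: [0.5524, 0.0912, 0.1248]
ee_rot: [3.14, -0.004, 0.437]
wrist_force: [-0.4, -0.2, -0.4]
width: 0.0236
```

```bash
python3 tip.py
```

```text
21.925 [0.5524 0.0912 0.1248] [ 3.1403 -0.0038  0.4369] [-0.3557 -0.2117 -0.4499] 0.023604627831985647
tip nominal [0.5529 0.0912 0.0122]
```

Resting at the taking height (0.1248). Opening slowly, then retreating straight up.

Emit:
arm_command:
  commands: "0 0 0 0 0 0 0.35;0 0 0 0 0 0 0.5;0 0 0 0 0 0 0.8;0 0 0 0 0 0 0.9;0 0 0 0 0 0 0.9;0 0 0 0 0 0 0.9"

```text
time: 22.68
tool_pos: [0.5528, 0.0912, 0.1247]
ee_rot: [3.14, -0.005, 0.437]
wrist_force: [0.7, -0.6, 0.4]
width: 0.0798
```

```bash
python3 tip.py
```

```text
22.675 [0.5528 0.0912 0.1247] [ 3.1399 -0.0046  0.4369] [ 0.7107 -0.5903  0.4239] 0.07977389487978782
tip nominal [0.5534 0.0912 0.0121]
```

Emit:
arm_command:
  commands: "0 0 -15 0 0 0 0.9;0 0 -40 0 0 0 0.9;0 0 -50 0 0 0 0.9;0 0 -50 0 0 0 0.9;-50 -25 0 0 0 0 0.9;-50 -25 0 0 0 0 0.9;-50 -25 0 0 0 0 0.9;0 0 0 0 0 0 0.9"

```text
time: 23.68
tool_pos: [0.3822, 0.0958, 0.2921]
ee_rot: [3.137, -0.015, 0.436]
wrist_force: [1.3, -0.5, 0.6]
width: 0.0846
```

```bash
python3 tip.py; python3 - <<'E'
from h import *
p=snapshot("side"); q=snapshot("top"); a=cv2.resize(p["img"][130:350,290:500],(380,400)); b=cv2.resize(q["img"][250:360,230:460],(400,400*110//230)); b=cv2.copyMakeBorder(b,0,400-b.shape[0],0,0,cv2.BORDER_CONSTANT)
cv2.imwrite("pics/end.png",np.hstack([a,b]))
for n,Q in(("side",p),("top",q)):
    for k,z in(("reagent_mid",.065),("beaker_mid",.0425),("dish_mid",.01),("rod_handle",.137)):
        for r in models.tip_of(k,Q)[:1]: print(n,k,round(r["conf"],2),px(Q,np.array(r["centre"])*[640,480],z)[:2])
E
```

```text
23.675 [0.3822 0.0958 0.2921] [ 3.1367 -0.0147  0.4365] [ 1.3349 -0.456   0.6046] 0.0846330504375952
tip nominal [0.384  0.096  0.1795]
side reagent_mid 0.93 [0.54988387 0.38307026]
side dish_mid 0.82 [0.82219002 0.08013746]
side rod_handle 0.67 [0.54669423 0.08989963]
top reagent_mid 0.79 [0.55225957 0.39573528]
top beaker_mid 0.84 [ 0.54958887 -0.39639285]
top dish_mid 0.79 [0.82665855 0.07337589]
top rod_handle 0.67 [0.55459105 0.0931488 ]
```

View pics/end.png

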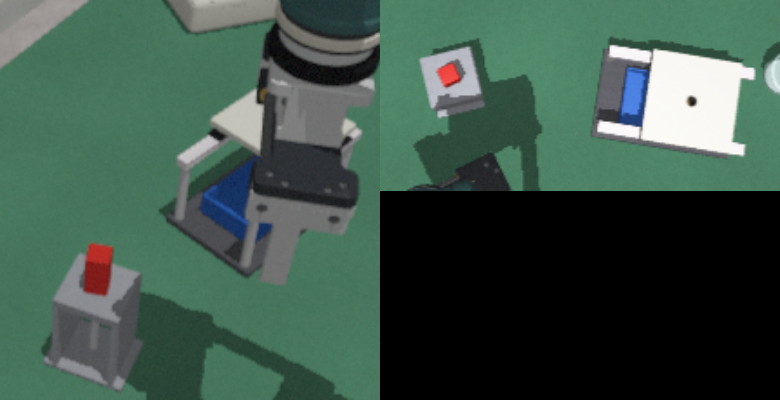

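The rod hangs upright in its stand, let go. The hole is now dark with no brass in it, and the bystanders are in place. Handing in.

```bash
python3 -c "
from bench import robot
print(robot.close_job())"
```

```text
the job is handed in; nothing more can be done
None
```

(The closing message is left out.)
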